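# Step a rotating-lid pill dispenser round to the five-dot compartment

### The arm

A 6-joint arm with a two-finger parallel gripper is mounted at the origin on the work surface. World frame = base frame: x ahead of the robot, y to its left, z up, the work surface at z = 0. Lengths are in m, angles in rad, forces in N, time in s.
With the tool pointing down it reaches from about 0.35 to 0.875 m from the base axis. Payload 15.5 kg.
Tool frame: the origin (TCP) lies midway between the tips of the shut fingers; the grasp point (between the pads) lies manip.pinch_z behind it (manip.pinch_z is the distance from the TCP to the grasp point, in m); z points along the fingers, y is the direction in which the jaws open and shut (so a half turn about z gives the same grasp; the last joint's range is limited). The gripper opens to 85 mm and grips with 20 to 120 N. Pads are 22 mm wide; open, the fingers measure 114 mm over their backs; the gripper's body (76 mm by 85 mm) begins 54 mm behind the grasp point. The pads swing forward as they close: fully open they stand 13 mm farther back than shut.
Start: joints at [1.101, 0.494, 1.345, -0, 1.302, -0.096], TCP at [0.229, 0.582, 0.231] pointing down, gripper open.
Joint ranges: [-2.91, 2.91], [-0.82, 2.16], [0.22, 2.67], [-1.22, 4.37], [0.12, 2.79], [-3.08, 3.08]. Speed limits (rad/s): [1.89, 1.89, 2.57, 3.01, 3.01, 3.01].

### API

Orientations are given as a unit quaternion [x, y, z, w].
In Python, from rig import manip gives the robot as it stands. Calls block until the motion is done:
- manip.reach(position, orientation): joint-space move of the TCP to a pose.
- manip.movel(position, attitude=None, max_speed=0.15, threshold=None): straight line of the TCP; attitude=None keeps the orientation; max_speed is the mean speed in m/s. With threshold (N) it stops when the force on the tool has changed by that much, and returns True; else False.
- manip.goto_joints(angles): joint-space move.
- manip.command_gripper(opening, effort=None): finger opening in m; effort is the grip in N (None keeps the last); returns when the fingers have stopped.
- manip.wait(seconds).
- manip.inverse_kinematics(position, orientation): joint angles nearest the present ones, or None.
- manip.state(): the state.
- manip.read_camera(name): name is "scene" or "top" or "wrist"; returns the picture (480x640x3 uint8, red, green, blue); there is no depth.
- manip.calibration(name): a dict with "mtx" (3x3 intrinsics, pixels), "k1" (the pictures are not rectified: a ray, as slopes to the right and down, at radius r is drawn at 1 + k1 r^2 times it, then the intrinsics apply), "cam_to_world" (4x4, takes a point from camera to world coordinates); the wrist camera has in their place "mount" (4x4, takes a point from camera to tool coordinates, whose origin is the TCP and whose axes are the flange's). Camera axes: x right, y up, looking along -z (the intrinsics and any distortion apply to the point x, -y, -z); pixel columns grow to the right and rows downward; lengths in m; the calibration is good to about 2 mm. A picture is of the moment at which its call begins: read the wrist's pose just before it. calibration takes no time and is no camera call.
A pose or a line that the arm cannot do raises manip.IKError and nothing moves.
- manip.sign_off(): hands the job in, once; it reports no verdict.
The state is a dict: "time_s": time; "joint_pos": joint angles; "joint_vel": joint speeds; "tau": joint torques, N m; "tool_pos": TCP position; "orientation": TCP orientation; "wrist_force": force on the tool from outside, world axes, zero at the start; "wrist_torque": the same for the moment, N m; "width": finger opening in m.
Only numpy, scipy, OpenCV 4.12 (cv2) and the standard library are available. Lean on these libraries where they do the work, as an engineer would, in place of code of your own. Each camera call takes 0.05 s, during which the arm holds its last target.

### The job

Set the round pill dispenser to day five so that it can be filled: push its lid round by the raised thumb tab, either way, past the click stops until the opening in the lid has clicked home over the compartment marked on the rim with a row of five dots. Push the tab with the fingers, never pinching it, and do not lift the dispenser or shove it about. Leave the bottle, carton and jar where they stand.

Things in the scene. Friction and masses are not known exactly. Their poses are not given: they have to be found in the camera images.
- dispenser: Round white pill dispenser, loose on rubber feet, any way round; about 1 kg, 190 mm across, 36 mm high to its rim; origin at the centre of its underside. The rim (radius 79 to 95 mm, around the lid) has eight sectors of 45 degrees: the blank one is centred on the body's +x axis; then, clockwise from above, come rows of one to seven dark dots, each marking the compartment inside it.
- lid (a joint): Turn of the grey lid, rad, growing clockwise from above: 0 with its opening over the blank sector, 5 pi/4 over five dots (values 2 pi apart are one place). Turns endlessly both ways. A sprung click stop holds it at the middle of each sector; getting out of it takes about 3 N at the tab, and past the half-way ridge it snaps ahead into the next stop and centres itself there once let go.
- tab_mid (a point): Middle of the thumb tab: an upright grey fin on the lid, opposite the opening, 60 mm from the dispenser's axis. It lies along the radius, 28 mm long (radius 46 to 74 mm), 7.6 mm thick, 20 mm tall, from the lid's flat top at 41.5 mm above the counter to 61.5 mm; this point is at 51.5 mm. The round hub cap in the middle, radius 39 mm, stands 4 mm above the lid's flat top (6 mm with its screw).
- opening (a point): Centre of the wedge-shaped opening in the lid, 55 mm from the dispenser's axis, in the lid's top face; the opening reaches from radius 39 to 71 mm and spans 38 degrees.
- five_dots (a point): Centre of the compartment marked with five dots, 55 mm from the dispenser's axis, at the height of the lid's top face: where the opening's centre has to come.
- syrup_bottle: Amber syrup bottle with a grey cap, 58 mm across and 130 mm high, standing loose; origin at the centre of its underside. Leave it alone.
- carton: White medicine carton with a grey band, 40 x 62 x 115 mm (its x, y, z), standing loose; origin at the centre of its underside. Leave it alone.
- tablet_jar: White tablet jar, 54 mm across and 85 mm high, standing loose; origin at the centre of its underside. Leave it alone.

How it is judged:
On the way:
1. the fingers push the tab ((contact force between the fingers and tab_c0 above 0.3 N or contact force between the fingers and tab_c1 above 0.3 N)), for 0.05 s.
At the end, for the whole second after the job is handed in: The lid is at rest with the centre of its opening within 5 mm of the centre of the five-dot compartment; the dispenser stands flat within 30 mm of where it stood; bottle, carton and jar are within 20 mm of where they stood (horizontal distance between opening and five_dots below 0.005 m and velocity of joint lid between -0.1 and 0.1 rad/s and distance of dispenser from where it was at the start of the episode below 0.03 m and angle between dispenser's own z axis and vertical below 0.05 rad and distance of each of syrup_bottle, carton, tablet_jar from where it was at the start of the episode below 0.02 m); the robot touches nothing.
It fails at once if the tab is pinched: pressed on both faces at once (contact force between the fingers and tab_c0 above 1.5 N and contact force between the fingers and tab_c1 above 1.5 N).
It fails at once if the dispenser is shoved more than 30 mm (distance of dispenser from where it was at the start of the episode above 0.03 m).
It fails at once if the dispenser is lifted or tipped (height (world z) of dispenser above 0.008 m or angle between dispenser's own z axis and vertical above 0.1 rad).
It fails at once if the bottle, carton or jar is knocked or carried off (distance of any of syrup_bottle, carton, tablet_jar from where it was at the start of the episode above 0.02 m).
It also fails if it takes over 45 s, if anything falls off the work surface, if the arm or the gripper's body presses on something with over 40 N, if the wrist force passes 120 N, or if a joint passes its speed limit or range.

## Working session

There is one attempt and no reset: what is moved stays moved. The work goes in short steps, each a Python script; the robot and the scene stay as the last script left them, time stands still between calls to the robot, and variables do not carry over. Pictures are saved under pics/ and viewed, and the job is handed in when it is done.

```bash
ls; mkdir -p pics
python3 - <<'E'
from rig import manip
import cv2
for n in ("scene","top","wrist"):
    im=manip.read_camera(n); cv2.imwrite(f"pics/{n}0.png",im[:,:,::-1])
    c=manip.calibration(n); print(n,{k:(v.round(3).tolist() if hasattr(v,'round') and hasattr(v,'tolist') else v) for k,v in c.items()})
print(manip.state(), manip.pinch_z)
E
```

```text
pics
scene {'mtx': [[511.404, 0.0, 323.471], [0.0, 511.404, 238.172], [0.0, 0.0, 1.0]], 'k1': -0.11510137218022758, 'cam_to_world': [[-0.03, -0.824, 0.566, 1.077], [1.0, -0.019, 0.024, 0.019], [-0.009, 0.567, 0.824, 0.829], [0.0, 0.0, 0.0, 1.0]]}
top {'mtx': [[606.869, 0.0, 328.533], [0.0, 606.869, 237.016], [0.0, 0.0, 1.0]], 'k1': -0.18035520217572415, 'cam_to_world': [[-0.016, 0.992, -0.126, 0.395], [-1.0, -0.017, -0.011, -0.008], [-0.013, 0.126, 0.992, 1.262], [0.0, 0.0, 0.0, 1.0]]}
wrist {'mtx': [[412.475, 0.0, 316.549], [0.0, 412.475, 241.664], [0.0, 0.0, 1.0]], 'k1': 0.00426653937229703, 'mount': [[0.0, 0.962, 0.272, 0.068], [1.0, 0.0, -0.001, -0.0], [-0.001, 0.272, -0.962, -0.143], [0.0, 0.0, 0.0, 1.0]]}
{'time_s': 0.15, 'joint_pos': array([ 1.10043880e+00,  4.94074176e-01,  1.34596298e+00, -2.23294463e-05,
        1.30248639e+00, -9.55079312e-02]), 'joint_vel': array([ 5.04181272e-04, -1.70732739e-03, -5.05342623e-04,  6.30525355e-05,
       -1.10700663e-03,  2.29858995e-03]), 'tau': array([ 1.82243093e-03, -8.82536674e+01, -3.84058785e+01,  2.34420492e-05,
        7.04661667e-03, -3.96697067e-05]), 'tool_pos': array([0.22872244, 0.58136472, 0.23082501]), 'orientation': array([ 1.86326479e-01,  9.82487774e-01, -4.49941767e-04, -1.19603023e-04]), 'wrist_force': array([-0.1959412 , -0.41751421,  0.31958525]), 'wrist_torque': array([-0.0080776 ,  0.02189686, -0.0451754 ]), 'width': 0.08533963849099355} 0.0187
```

View pics/top0.png

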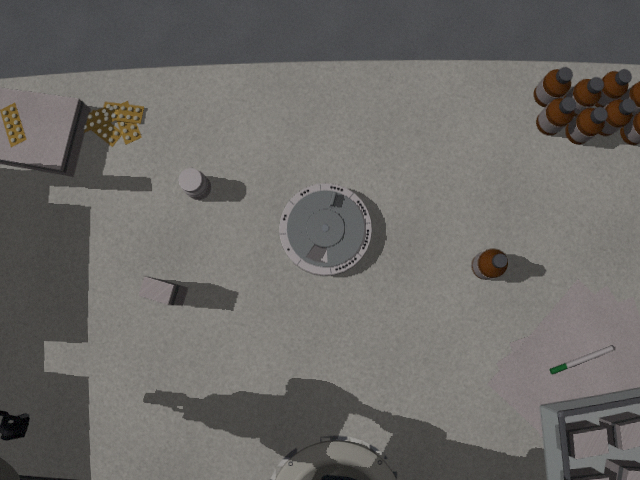

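View pics/scene0.png

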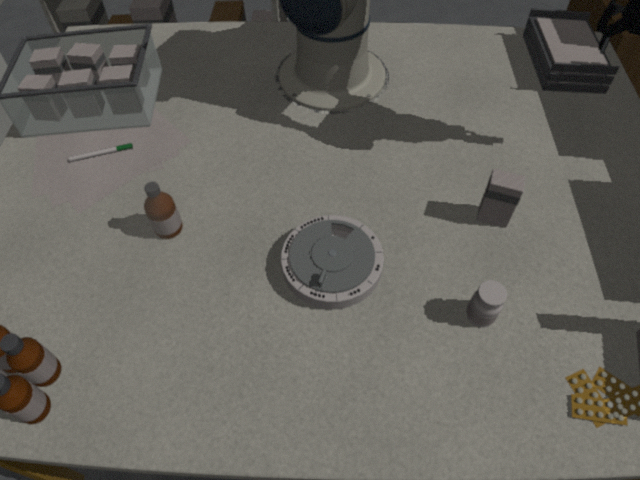

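The top view shows the dispenser at about (325,230), its tab shadow near (337,200) and its opening near (318,252). The jar is at (195,184), the carton at (163,290) and the bottle at (490,263). I'll zoom in and measure the centre and the dots.

```bash
cat > h.py <<'E'
import numpy as np, cv2
from rig import manip
def ray(name,uv,st=None):
    c=manip.calibration(name); K=np.array(c['mtx']);k=c['k1']
    uv=np.atleast_2d(np.asarray(uv,float))
    d=np.array([k,0,0,0,0.])
    n=cv2.undistortPoints(uv[:,None],K,d)[:,0]
    v=np.c_[n[:,0],-n[:,1],-np.ones(len(n))]
    T=np.array(c['cam_to_world']) if 'cam_to_world' in c else pose(st)@np.array(c['mount'])
    return T[:3,3], v@T[:3,:3].T
def pose(st):
    from scipy.spatial.transform import Rotation as R
    T=np.eye(4);T[:3,:3]=R.from_quat(st['orientation']).as_matrix();T[:3,3]=st['tool_pos'];return T
def onplane(name,uv,z,st=None):
    o,v=ray(name,uv,st); return o+v*((z-o[2])/v[:,2])[:,None]
def proj(name,P,st=None):
    c=manip.calibration(name)
    T=np.array(c['cam_to_world']) if 'cam_to_world' in c else pose(st)@np.array(c['mount'])
    p=(np.atleast_2d(P)-T[:3,3])@T[:3,:3]; p=p*[1,-1,-1]
    return cv2.projectPoints(p[:,None],np.zeros(3),np.zeros(3),np.array(c['mtx']),np.array([c['k1'],0,0,0,0.]))[0][:,0]
def ortho(name,im,cx,cy,z,half=0.11,n=580,st=None):
    g=np.linspace(half,-half,n); X,Y=np.meshgrid(g,g,indexing='ij') # rows: +x up ; cols: +y left
    P=np.c_[(cx+X).ravel(),(cy+Y).ravel(),np.full(n*n,z)]
    m=proj(name,P,st).astype(np.float32).reshape(n,n,2)
    return cv2.remap(im,m[...,0],m[...,1],cv2.INTER_CUBIC)
E
python3 - <<'E'
from h import *
im=cv2.imread('pics/top0.png')
hsv=cv2.cvtColor(im,cv2.COLOR_BGR2HSV)
print(onplane('top',[[325,230],[195,182],[163,290],[490,263]],0.0365))
c=onplane('top',[[325,230]],0.0365)[0]
cv2.imwrite('pics/topo.png',ortho('top',im,c[0],c[1],0.0365))
cv2.imwrite('pics/sceneo.png',ortho('scene',cv2.imread('pics/scene0.png'),c[0],c[1],0.0365))
E
```

```text
[[ 0.56548054  0.01208464  0.0365    ]
 [ 0.67149033  0.2819527   0.0365    ]
 [ 0.4472902   0.34630638  0.0365    ]
 [ 0.49168146 -0.32414729  0.0365    ]]
```

View pics/topo.png

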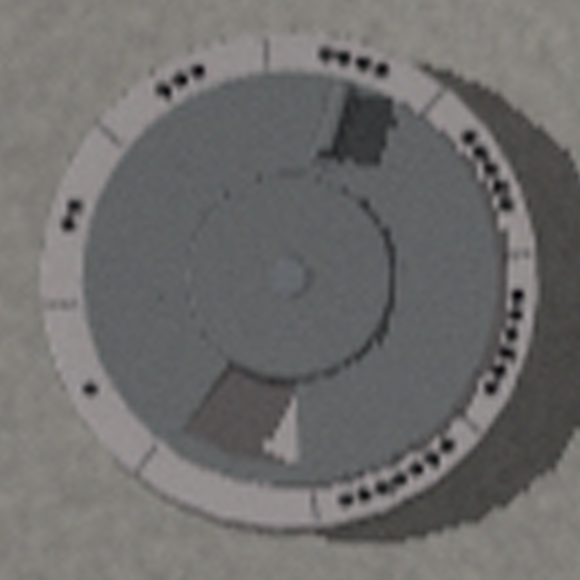

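View pics/sceneo.png

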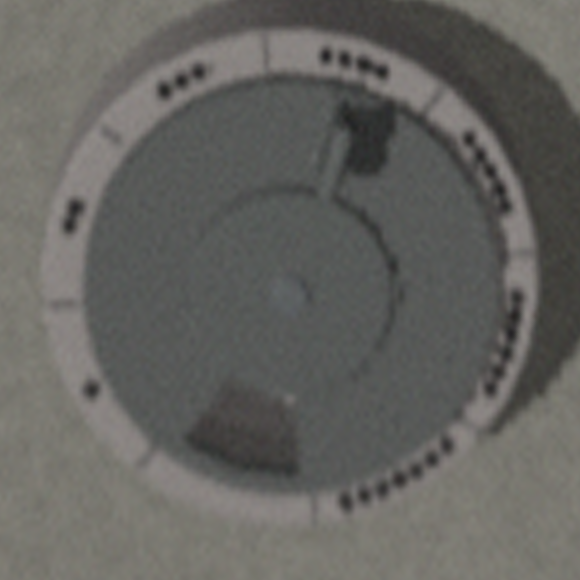

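Both rectified views agree: the opening is over the blank sector (lid 0) and the five dots are at right, near (490,172). Three clicks counter-clockwise is the shorter way. Next I'll fit the centre and angles numerically.

```bash
cat > meas.py <<'E'
from h import *
def measure(name,im,c0=(0.5655,0.0121)):
    o=ortho(name,im,*c0,0.0365); s=0.22/579
    g=cv2.cvtColor(o,cv2.COLOR_BGR2GRAY); 
    hsv=cv2.cvtColor(o,cv2.COLOR_BGR2HSV)
    _,m=cv2.threshold(cv2.GaussianBlur(g,(5,5),0),0,255,cv2.THRESH_BINARY+cv2.THRESH_OTSU)
    # dark dots in rim: blackhat
    bh=cv2.morphologyEx(g,cv2.MORPH_BLACKHAT,cv2.getStructuringElement(cv2.MORPH_ELLIPSE,(25,25)))
    n,l,st,ce=cv2.connectedComponentsWithStats((bh>70).astype(np.uint8))
    P=[]
    for i in range(1,n):
        x,y=ce[i]; wx=c0[0]+.11-y*s; wy=c0[1]+.11-x*s
        P.append((wx,wy,st[i,4]))
    return o,np.array(P)
if __name__=="__main__":
    for n in('top','scene'):
        o,P=measure(n,cv2.imread(f'pics/{n}0.png'))
        c=np.array([.5685,.0123])
        for it in range(5):
            r=np.hypot(*(P[:,:2]-c).T); k=(abs(r-.087)<.007)&(P[:,2]>40)
            Q=P[k,:2]; A=np.c_[2*Q,np.ones(len(Q))]; sol=np.linalg.lstsq(A,(Q**2).sum(1),rcond=None)[0]; c=sol[:2]
        print(n,'centre',c,'r',np.sqrt(sol[2]+c@c),len(Q))
        for q,a in sorted(zip(np.degrees(np.arctan2(Q[:,1]-c[1],Q[:,0]-c[0])),P[k,2])): print(round(q,1),int(a),end='; ')
        print()
E
python3 meas.py
```

```text
top centre [0.56941742 0.01180506] r 0.08666300510647763 26
-165.8 84; -161.1 96; -153.7 243; -146.4 102; -141.6 111; -136.7 129; -118.5 97; -113.8 81; -108.8 74; -104.0 70; -98.8 65; -94.4 123; -70.6 128; -66.1 108; -58.4 269; -51.5 108; -23.5 112; -18.5 116; -13.4 121; -9.0 93; 23.9 103; 28.9 117; 33.7 128; 71.4 114; 75.9 117; 118.7 88; 
scene centre [0.56900666 0.01175781] r 0.08653644994004964 8
-23.5 55; -18.8 65; -13.7 50; -9.0 55; 28.7 44; 33.6 60; 71.5 57; 75.9 55;
```

The centre is (0.569, 0.012) from both views, and the dot radius of 86.6 mm matches the 87 mm mid-rim. The row of five is centred at -61°, so the tab has to go from -16° to +119°. I'll push it with shut fingers.

```bash
cat > mv.py <<'E'
from h import *
from scipy.spatial.transform import Rotation as R
C=np.array([0.569,0.012])
def tp(th,z,back=0.0148,rad=0.061):
    t=np.radians(th); e=np.array([np.cos(t),np.sin(t)]); n=np.array([-e[1],e[0]])
    p=C+rad*e-back*n
    X=np.array([n[0],n[1],0]); Z=np.array([0,0,-1.]); Y=np.cross(Z,X)
    return np.r_[p,z], R.from_matrix(np.c_[X,Y,Z]).as_quat()
E
python3 - <<'E'
from mv import *
for t in range(-36,110,10):
    q=manip.inverse_kinematics(*tp(t,.051)); print(t,None if q is None else np.round(q,2))
manip.command_gripper(0.0,40)
manip.reach(*tp(-38,.12))
st=manip.state(); im=manip.read_camera('wrist'); cv2.imwrite('pics/w1.png',im[:,:,::-1])
print(st['time_s'],st['tool_pos'],st['width'],tp(-38,.12)[0])
manip.movel(tp(-38,.051)[0],max_speed=.08,threshold=6)
st=manip.state();print(st['time_s'],st['tool_pos'],st['wrist_force'])
cv2.imwrite('pics/s1.png',manip.read_camera('scene')[:,:,::-1])
E
```

```text
-36 [-0.16  0.69  1.55 -0.    0.9   0.47]
-26 [-0.14  0.7   1.53 -0.    0.91  0.31]
-16 [-0.13  0.7   1.52 -0.    0.92  0.15]
-6 [-0.11  0.71  1.5  -0.    0.93 -0.  ]
4 [-0.09  0.71  1.5  -0.    0.94 -0.16]
14 [-0.07  0.71  1.49 -0.    0.94 -0.32]
24 [-0.06  0.71  1.5  -0.    0.94 -0.48]
34 [-0.04  0.71  1.5  -0.    0.93 -0.63]
44 [-0.03  0.7   1.51 -0.    0.92 -0.79]
54 [-0.01  0.7   1.53 -0.    0.92 -0.95]
64 [ 0.    0.69  1.55 -0.    0.9  -1.12]
74 [ 0.01  0.68  1.57 -0.    0.89 -1.28]
84 [ 0.02  0.67  1.59 -0.    0.87 -1.45]
94 [ 0.02  0.66  1.62 -0.    0.86 -1.62]
104 [ 0.03  0.65  1.65 -0.    0.84 -1.79]
3.5167 [ 0.60803471 -0.03642774  0.12013497] 0.00013771711639360814 [ 0.60795687 -0.03721791  0.12      ]
4.575 [ 0.60828291 -0.03728631  0.05143739] [-0.5533858  -1.07188389 -0.20485151]
```

View pics/w1.png

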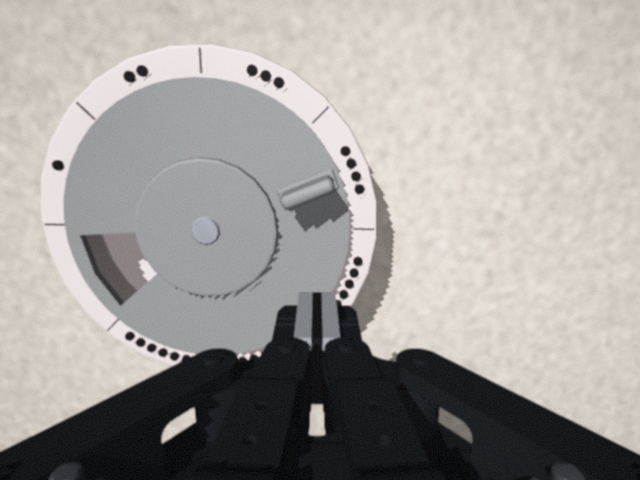

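View pics/s1.png

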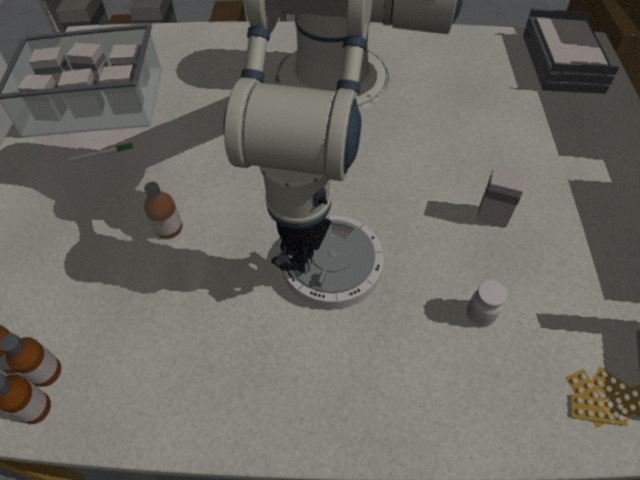

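The wrist view shows the fin at (307,190) straight ahead of the shut fingertips at (317,300), opposite the opening at (110,265). The scene view shows the fingers down over the lid, clear of the bottle, jar and carton. I'll push along the arc.

Run:
```python
from mv import *
for t in list(np.arange(-30,100,8))+[104]:
    p,q=tp(t,.051); manip.movel(p,q,max_speed=.04)
    st=manip.state(); tt=np.radians(t); f=st['wrist_force']
    print(t,round(st['time_s'],2),'Ftan',round(f[:2]@[-np.sin(tt),np.cos(tt)],2),'Frad',round(f[:2]@[np.cos(tt),np.sin(tt)],2),'Fz',round(f[2],2), 'err mm',np.round((st['tool_pos']-p)*1e3,1))
st=manip.state();cv2.imwrite('pics/w2.png',manip.read_camera('wrist')[:,:,::-1])
```

```text
-30 4.99 Ftan -0.44 Frad 0.27 Fz 0.98 err mm [ 0.1 -0.   0.3]
-22 5.36 Ftan 0.03 Frad -0.18 Fz 0.39 err mm [-0.2 -0.1  0. ]
-14 5.72 Ftan -0.84 Frad -0.97 Fz 0.55 err mm [-0.3 -0.2 -0. ]
-6 6.09 Ftan -0.33 Frad 0.65 Fz -0.37 err mm [-0.1 -0.2  0. ]
2 6.46 Ftan -0.1 Frad -0.18 Fz 0.72 err mm [-0.  -0.2  0. ]
10 6.83 Ftan 0.62 Frad 0.24 Fz 0.15 err mm [-0.  -0.2  0. ]
18 7.19 Ftan 0.52 Frad 0.71 Fz 0.56 err mm [-0.  -0.2  0. ]
26 7.56 Ftan -0.26 Frad -0.26 Fz 0.12 err mm [ 0.  -0.3 -0. ]
34 7.92 Ftan -0.63 Frad -1.15 Fz -0.46 err mm [ 0.1 -0.3  0. ]
42 8.29 Ftan 0.3 Frad 0.09 Fz -0.43 err mm [ 0.1 -0.2  0. ]
50 8.66 Ftan -0.06 Frad -0.53 Fz -0.11 err mm [ 0.1 -0.2  0. ]
58 9.03 Ftan -1.16 Frad -0.13 Fz 0.53 err mm [ 0.2 -0.2  0. ]
66 9.39 Ftan 0.1 Frad -0.78 Fz -0.75 err mm [ 0.3 -0.2  0. ]
74 9.76 Ftan 0.47 Frad 0.43 Fz 0.48 err mm [ 0.3 -0.2  0.1]
82 10.12 Ftan 0.23 Frad 1.14 Fz -1.31 err mm [ 0.4 -0.1  0.1]
90 10.49 Ftan -0.82 Frad 0.07 Fz 0.55 err mm [ 0.2 -0.1  0. ]
98 10.86 Ftan -0.02 Frad -0.08 Fz -0.86 err mm [ 0.3 -0.1  0. ]
104 11.18 Ftan 0.67 Frad 0.23 Fz -1.17 err mm [ 0.3 -0.1  0. ]
```

View pics/w2.png

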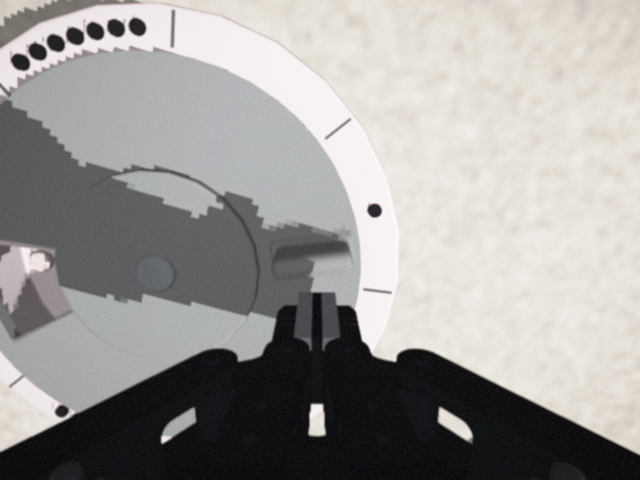

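The tab is at (312,258), inside the one-dot sector between the separators at (338,128) and (377,291), with the dot at (375,211). It looks ahead of the fingers but possibly not centred. I'll back off, lift and measure.

Run:
```python
from mv import *
manip.movel(*tp(88,.051),max_speed=.06)
manip.movel(*tp(84,.13),max_speed=.15)
q=manip.state()['joint_pos'].copy(); q[0]-=0.6
manip.goto_joints(q)
st=manip.state();print(st['time_s'])
from meas import measure
for n in('top','scene'):
    im=manip.read_camera(n)[:,:,::-1].copy(); cv2.imwrite(f'pics/{n}2.png',im)
    cv2.imwrite(f'pics/{n}2o.png',ortho(n,im,*C,.0415))
```

```text
13.6583
```

View pics/top2o.png

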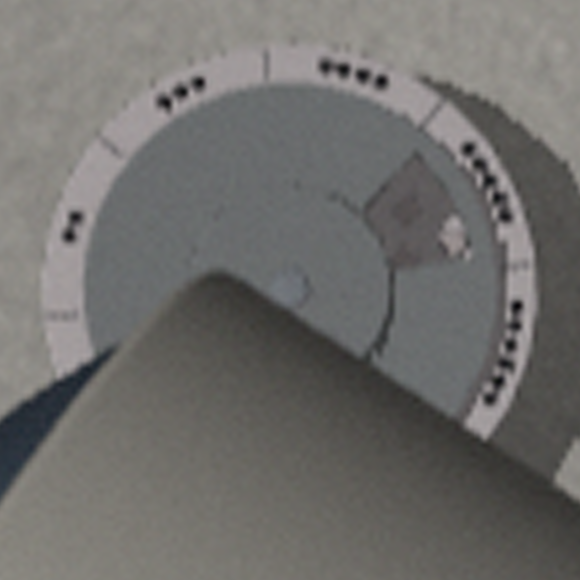

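View pics/scene2.png

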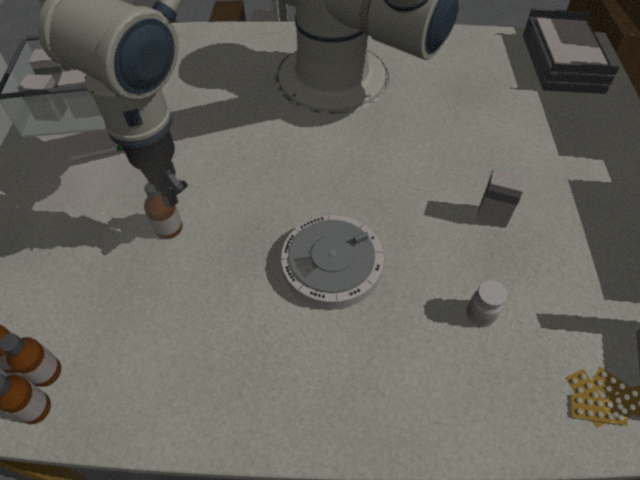

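The lid's opening now sits at five dots, (420,210) in the rectified view. However, my side swing carried the gripper close to the bottle in the scene view, at about (165,200). I'll raise it straight up and check the bottle against the first picture.

Run:
```python
from mv import *
st=manip.state(); print(st['tool_pos'],st['wrist_force'])
p=st['tool_pos'].copy(); p[2]+=.15
manip.movel(p,max_speed=.15)
q=manip.state()['joint_pos'].copy(); q[0]=1.1
manip.goto_joints(q)
st=manip.state();print(st['time_s'],st['tool_pos'])
for n in('top','scene'):
    im=manip.read_camera(n)[:,:,::-1].copy(); cv2.imwrite(f'pics/{n}3.png',im)
    cv2.imwrite(f'pics/{n}3o.png',ortho(n,im,*C,.0415))
    a=cv2.imread(f'pics/{n}0.png')
    # shift checks by phase correlation around objects
    boxes={'top':dict(bottle=(465,240,60,45),jar=(175,160,45,45),carton=(135,268,60,45),disp=(275,180,100,98)),
           'scene':dict(bottle=(135,175,60,70),jar=(460,272,55,60),carton=(470,160,60,75),disp=(270,210,125,100))}[n]
    for k,(x,y,w,h) in boxes.items():
        t=cv2.matchTemplate(im[y-8:y+h+8,x-8:x+w+8],a[y:y+h,x:x+w],cv2.TM_CCOEFF_NORMED); _,v,_,l=cv2.minMaxLoc(t); print(n,k,round(v,3),l[0]-8,l[1]-8)
```

```text
[ 0.52719561 -0.27295682  0.12929067] [0.52729303 0.72243931 0.53957366]
18.0 [0.21527443 0.55281731 0.27842736]
top bottle 0.997 0 0
top jar 0.997 0 0
top carton 0.997 0 0
top disp 0.929 0 0
scene bottle 0.992 0 0
scene jar 0.994 0 0
scene carton 0.994 0 0
scene disp 0.944 0 0
```

View pics/top3o.png

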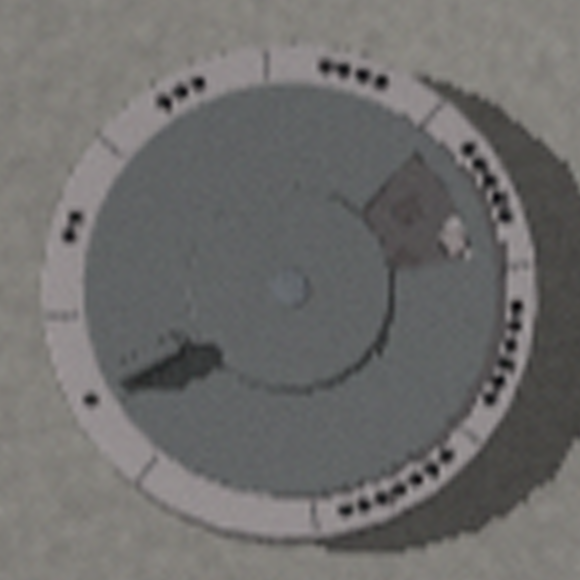

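View pics/scene3.png

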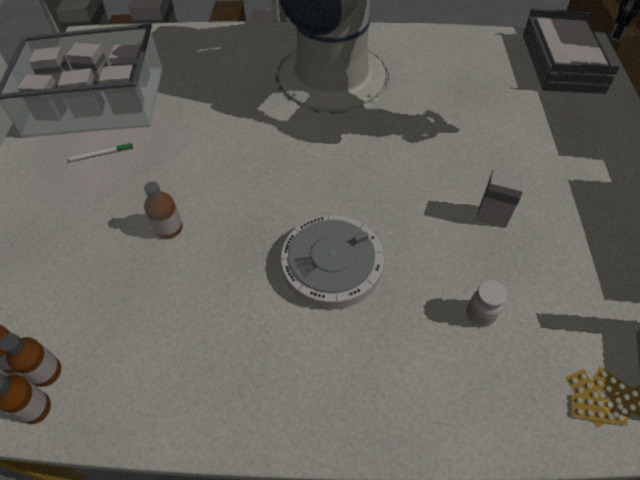

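The bottle, jar, carton and dispenser show zero pixel shift in both views. In the top view the opening's edges are at (365,212)-(419,152) and (393,270)-(470,258), about -43.7° and -79.7°. That puts its centre at -61.7°, against -61.2° for the five dots. I'll cross-check in the scene view, using a colour mask.

Run:
```python
from mv import *
# opening: interior differs from the lid in colour (reddish vs bluish grey): mask in annulus
s=.22/579
for n in('top','scene'):
    o=cv2.GaussianBlur(cv2.imread(f'pics/{n}3o.png'),(7,7),0).astype(int)
    r,c=np.mgrid[:580,:580]; dx=.11-r*s; dy=.11-c*s; R_=np.hypot(dx,dy)
    m=((o[...,2]-o[...,0])>-1)&(R_>.042)&(R_<.068)
    m=cv2.morphologyEx(m.astype(np.uint8),cv2.MORPH_OPEN,np.ones((7,7)))
    k,l,st,ce=cv2.connectedComponentsWithStats(m)
    i=1+np.argmax(st[1:,4]); a=np.degrees(np.arctan2(dy[l==i],dx[l==i]))
    print(n,st[i,4],'angles',np.percentile(a,[1,50,99]).round(1),'mid',np.percentile(a,[1,99]).mean().round(1))
```

```text
top 6439 angles [-79.5 -61.1 -42.7] mid -61.1
scene 6693 angles [-78.8 -59.3 -40. ] mid -59.4
```

View pics/scene3o.png

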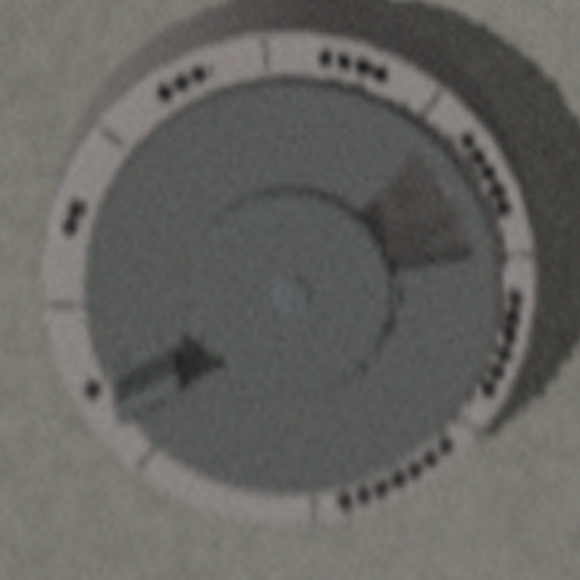

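The two views put the opening's centre at -61.1° and -59.4°, against -61.2° for the five dots. The larger difference is 1.8°, under 2 mm, with 5 mm allowed. The opening is at (415,215), inside the five-dot sector, and the tab points at the single dot. The arm is clear, so I'm handing in.

```bash
python3 -c "
from rig import manip
print(manip.state()['time_s']); manip.sign_off()"
```

```text
18.1
the job is handed in; nothing more can be done
```

The lid is set to day five, and I handed the job in at 18.1 s; it reports no verdict. With the fingers shut, I pushed the tab counter-clockwise past three click stops, then backed off and moved the arm clear.

**Last checks:**
- **Opening:** its centre measured -61.1° in the top view and -59.4° in the scene view. The five dots are at -61.2°, so the error is at most about 1.8°, or under 2 mm.
- **Other objects:** the bottle, carton, jar and dispenser showed no pixel shift in either view.

**Two things to note:**
- **Push force:** no push force stood out from the roughly 1 N noise in the wrist force readings, which I took only between push segments. My evidence for the push is that the lid turned.
- **Near miss:** my side swing after the push brought the gripper close to the bottle at about its cap height. It did not move the bottle, but it was a careless path.

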